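# Shut and bolt the wax melting tank

### The arm

A 6-joint arm with a two-finger parallel gripper is mounted at the origin on the work surface. World frame = base frame: x ahead of the robot, y to its left, z up, the work surface at z = 0. Lengths are in m, angles in rad, forces in N, time in s.
With the tool pointing down it reaches from about 0.15 to 0.775 m from the base axis. Payload 6.1 kg.
Tool frame: the origin (TCP) lies on the centre line of the jaws, within the pads' length; the fingertips stand robot.tip_reach ahead of it and the grasp point (between the pads) lies 3 mm ahead of it (robot.tip_reach is the distance from the TCP to the fingertips, in m); z points along the fingers, y is the line along which they close (so a half turn about z gives the same grasp; the last joint's range is limited). The gripper opens to 85 mm and grips with 20 to 120 N. Pads are 22 mm wide; open, the fingers measure 114 mm over their backs; the gripper's body (76 mm by 85 mm) begins 54 mm behind the grasp point. The pads swing forward as they close: fully open they stand 13 mm farther back than shut.
Start: joints at [-1.17, 0.126, -0.04, 1.405, 0, 1.571], TCP at [0.205, -0.483, 0.253] pointing down, gripper open.
Joint ranges: [-2.72, 2.72], [-0.95, 1.95], [-1.27, 1.35], [-1.78, 2.02], [-1.46, 1.47], [-3.14, 3.14]. Speed limits (rad/s): [2.39, 2.39, 3.01, 3.14, 3.14, 3.14].

### API

Orientations are given as a rotation vector (axis times angle).
In Python, from cell import robot gives the robot as it stands.
- The arm moves only by the tool send_rows, never from a script. Its arguments are lists of equal length, an entry for each row: "slide": the shift along the tool's x, y, z in m, a list of three; "turn": the turn about the tool's z in rad. In form: {"slide": [[tx, ty, tz], ...], "turn": [turn, ...]}. A call has 1 to 20 rows; each row is the pose to reach, as a shift and turn from the pose commanded when the call began, along the tool's axes at that moment; what a row does not reach only later rows make up. A row lasts 1/8 s, in which the tool goes at most 62.5 mm and 10.7 degrees, less where a joint would pass 70% of its speed; a pose out of reach is approached as far as the arm can. A call with a gripper value outside its range is refused whole. "claw" is the opening, from 0 (shut) to 1 (fully open), set as the call begins (left out, the last holds). The fingers move at their own pace and stop on an object; the grip force is fixed at half the most. Time passes only in rows, so rows that repeat a pose let the fingers close. It gives the time, the measured TCP pose, the force, the opening and the grip force at its end, in the units of the state.
- robot.get_state(): the state, without advancing time (a new reading comes with each control period).
- robot.read_camera(name): name is "scene" or "top" or "wrist"; returns a dict with "color" (400x640x3 uint8, red, green, blue), "K" (3x3 intrinsics, pixels), "world_from_camera" (4x4, takes a point from camera to world coordinates). Camera axes: x right, y down, z forward; pixel columns grow to the right and rows downward; lengths in m; the calibration is good to about 2 mm. A picture is of the moment at which its call begins. There is no depth.
- robot.hand_in(): hands the job in; it is judged then, once.
The state is a dict: "time": time; "joint_pos": joint angles; "joint_vel": joint speeds; "effort": joint torques, N m; "position": TCP position; "tcp_rot": TCP orientation; "ft_force": force on the tool from outside, world axes, zero at the start; "wrist_torque": the same for the moment, N m; "width": finger opening in m; "finger_force": force on a finger pad.
Only numpy, scipy, OpenCV 4.12 (cv2) and the standard library are available. Lean on these libraries where they do the work, as an engineer would, in place of code of your own. Each camera call takes 0.05 s, during which the arm holds its last target. There are 200 camera calls.

### The job

The wax melting tank is done for the day: with the fingertips press its raised lid down until it is shut, push the knob of the barrel bolt along the slot until the bolt is fully home in the keeper on the lid, then push the knob over into the locking notch until it lies right down. Do it by pushing only: do not raise the lid further, pick nothing up and leave the jars, tin, jug and tools where they stand; finish with the hand clear.

Things in the scene. Friction and masses are not known exactly. Their poses are not given: they have to be found in the camera images.
- tank: steel wax melting tank fixed to the table, 300 (its x) x 400 (its y) x 180 mm high, turned by up to 0.5 rad either way. Origin at the centre of its underside; z up. The half at y = -200 to -22 mm is a closed housing with a flat deck at z = 180 mm that carries the barrel bolt; the other half is the open well under the lid. A drain cock sticks 40 mm out of its -x face.
- notch (a point): point on the bolt's axis at the locking notch: tank x = -50, y = -70, z = 194.5 mm. The bolt's dark barrel, 25 mm across (top at z = 207 mm), runs along tank y from -162 to -30 mm. Its L-shaped slot, 13 mm wide, runs along the top from the drawn stem to here and turns down the +x side as a notch 15 mm wide (y). Before the notch the slot's sides keep the stem upright within 0.15 rad (0.3 if forced).
- knob (a point): centre of the steel ball knob, 22 mm across, at the end of the bolt's 10 mm thick stem, 50 mm from the bolt's axis. Stem upright: at tank x = -50 mm, z = 244.5 mm (top of the ball z = 255.5 mm). Lying down in the notch: near tank x = 0, z = 200.5 mm (top of the ball z = 211.5 mm).
- bolt_slide (a joint): travel of the bolt (a 16 mm steel rod) along the tank's +y, in m: 0 fully drawn, 0.070 fully home (stop). The stem and knob are at tank y = -0.140 + value. It slides stiffly (3 to 4 N) and stays where it is left. Starts at 0 to 0.020, the rod clear of the lid. Pushed out before the lid is shut, the rod gets in the lid's way.
- bolt_turn (a joint): angle of the stem and knob about the bolt's axis, in rad: 0 standing straight up, growing as it goes over towards the tank's +x, 1.45 lying down in the notch (stop). It can go over only when bolt_slide is above about 0.066. Starts near 0 and stays where it is left; 1 to 1.5 N at the knob turns it.
- lid (a joint): opening angle of the lid in rad: 0 shut (stop), growing as it rises. Starts at 0.3 to 0.55. Hinged along the tank's x at tank y = 195, z = 176 mm. A stiff hinge holds it where it is left; 1 to 5 N down near the free edge pushes it shut.
- lid_edge (a point): point on the lid's top face at its free edge, at tank x = 30 mm; with the lid shut at tank y = -19, z = 180 mm. The lid is a steel plate 12 mm thick, 296 mm along x, from tank y = -19 to 190 mm, flush with the deck when shut. A black bow handle, 112 mm along x and 42 mm high, stands at tank y = 115 mm. The lid is bare at y = -19 to 100 mm for x = -20 to 140 mm.
- keeper (a point): centre of the keeper's opening; the keeper is a dark steel staple on the lid that takes the bolt, 31 mm wide (x), 18 mm long (y) and 32 mm high. With the lid shut the point is on the bolt's axis at tank x = -50, y = -3, z = 194.5 mm.
- deck_jar: small closed amber jar with a black lid, 48 mm across and 58 mm high, standing on the far part of the tank's deck; origin at the centre of its underside
- wick_tin: flat round aluminium tin, 62 mm across and 24 mm high, on the far part of the tank's deck; origin at the centre of its underside
- jug: steel pouring jug, 126 mm across and 168 mm high, with a black handle, on the table to the right of the tank; origin at the centre of its underside
- candle_a: amber jar candle, 76 mm across and 90 mm high, on the table to the left; origin at the centre of its underside
- candle_b: amber jar candle like candle_a, on the table to the left
- empty_jar: empty amber jar, 76 mm across and 90 mm high, on the table to the left
- spatula: spatula with a wooden handle lying on the table, right and near the robot
- wick_bar: flat wooden wick bar 150 x 18 x 6 mm lying on the table, left and near the robot

How it is judged:
By the outcome, as a careful person would: the job done as asked, in the order asked, and still so for the second after the job is handed in, with the robot touching nothing.
It also fails if it takes over 61 s, if anything falls off the work surface, if the arm or the gripper's body presses on something with over 40 N, if the wrist force passes 120 N, or if a joint passes its speed limit or range.

## Working session

There is one attempt and no reset: what is moved stays moved. The work goes in short steps, Python scripts to look and compute and a tool call to move; the robot and the scene stay as the last step left them, time stands still between calls to the robot, and variables do not carry over. Pictures are saved under pics/ and viewed, at most 10 in all, crops included, and the job is handed in when it is done.

Besides the shell and the picture viewer there is one more tool, called after "Call:" in YAML: its name, and indented under it one key for each argument. send_rows: Moves the arm, as the interface text tells. Its arguments: {"type":"object","properties":{"slide":{"type":"array"},"turn":{"type":"array"},"claw":{"type":"number"}},"required":["slide","turn"]}

```bash
mkdir -p pics; python3 - <<'E'
from cell import robot
import cv2, numpy as np
s=robot.get_state();print(s['time'],s['position'],s['tcp_rot'],s['width'],robot.tip_reach)
for n in("scene","top"):
    r=robot.read_camera(n);cv2.imwrite(f"pics/{n}0.png",r["color"][:,:,::-1]);print(n,r["K"].tolist(),np.round(r["world_from_camera"],4).tolist())
E
```

```text
0.0 [ 0.20467246 -0.48305878  0.25251385] [-3.07717703e+00 -6.25017389e-01  5.24282415e-04] 0.08524762464579384 0.022
scene [[389.1113371493797, 0.0, 318.6455958262518], [0.0, 389.1113371493797, 206.1775408927787], [0.0, 0.0, 1.0]] [[-0.6709, 0.3996, -0.6247, 1.3159], [0.7415, 0.3638, -0.5637, 0.6952], [0.002, -0.8414, -0.5404, 0.8277], [0.0, 0.0, 0.0, 1.0]]
top [[406.57668019516586, 0.0, 321.9148829580795], [0.0, 406.57668019516586, 198.6094199365541], [0.0, 0.0, 1.0]] [[0.0104, -0.9938, 0.111, 0.3992], [-0.9999, -0.0115, -0.0093, -0.0258], [0.0105, -0.1109, -0.9938, 1.3336], [0.0, 0.0, 0.0, 1.0]]
```

View pics/top0.png

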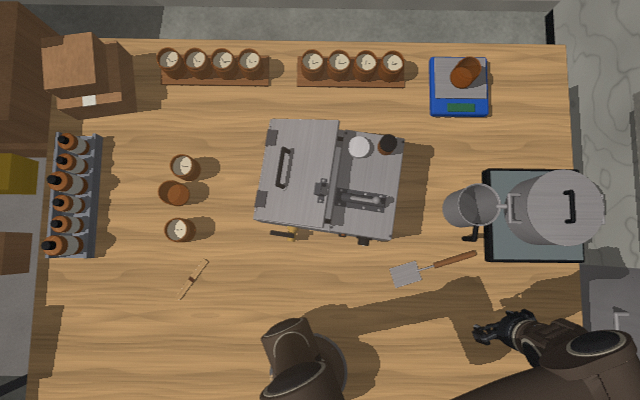

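View pics/scene0.png

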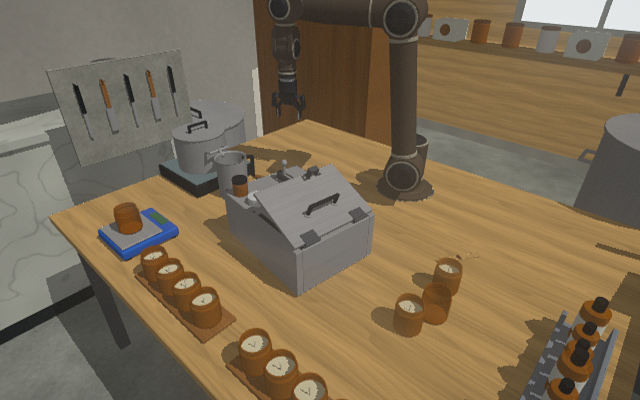

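The top view shows the tank around (330,180), its +y pointing left. The deck edge runs from about (404,140) to (390,240), so the yaw is about -0.13. I'll enlarge it.

```bash
python3 - <<'E'
import cv2
a=cv2.imread("pics/top0.png")[110:255,245:415];cv2.imwrite("pics/c1.png",cv2.resize(a,None,fx=4,fy=4,interpolation=cv2.INTER_CUBIC))
E
```

```text
(no output)
```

View pics/c1.png

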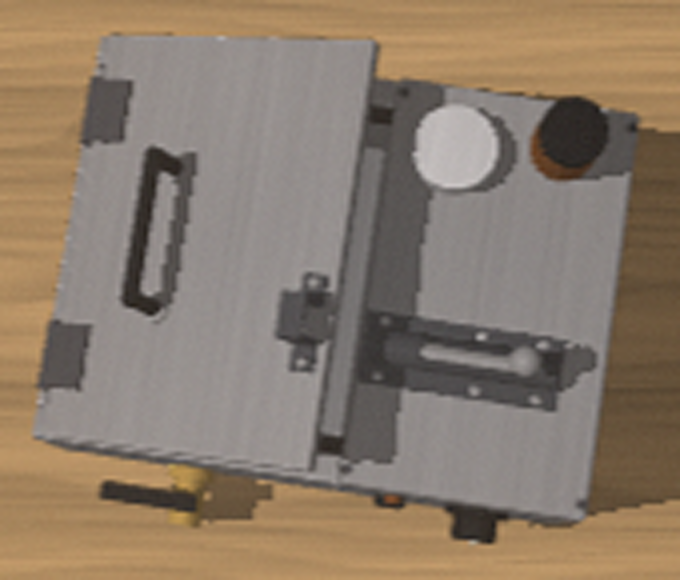

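The crop (4x, offset 245,110) gives:
- Deck corners at (637,115) and (580,522).
- Lid free-edge corners at (377,42) and (313,468).
- Hinge corners at (104,38) and (36,437).
- Knob at about (528,360).

```bash
cat > h.py <<'E'
import numpy as np
from scipy.spatial.transform import Rotation as R
def proj(r,P):
    W=r["world_from_camera"];p=(np.asarray(P)-W[:3,3])@W[:3,:3];q=p@np.asarray(r["K"]).T
    return q[:,:2]/q[:,2:]
def T2w(tx,ty,yaw,P):
    P=np.asarray(P,float);c,s=np.cos(yaw),np.sin(yaw)
    return np.stack([tx+c*P[:,0]-s*P[:,1],ty+s*P[:,0]+c*P[:,1],P[:,2]],1)
def lid(x,y,a,h=.004):
    d=.195-y;return [x,.195-d*np.cos(a)+h*np.sin(a),.176+d*np.sin(a)+h*np.cos(a)]
E
python3 - <<'E'
from cell import robot
from h import *
from scipy.optimize import least_squares
r=robot.read_camera("top")
px=np.array([(637,115),(580,522),(377,42),(313,468),(104,38),(36,437),(528,360)])/4+[245,110]-.4
def f(v):
    tx,ty,w,a,s=v
    P=[[.15,-.2,.18],[-.15,-.2,.18],lid(.148,-.019,a),lid(-.148,-.019,a),lid(.148,.19,a),lid(-.148,.19,a),[-.05,-.14+s,.2445]]
    return (proj(r,T2w(tx,ty,w,P))-px).ravel()
o=least_squares(f,[.45,0,-.13,.4,.01]);print(o.x,o.fun.round(1))
np.save("fit.npy",o.x);tx,ty,w,a,s=o.x
print("edge",T2w(tx,ty,w,[lid(.03,-.019,a),lid(.03,0.0,a),[.03,0,.18],[-.05,-.14+s,.2445],[-.05,-.07,.2445],[0,-.07,.2005]]).round(4))
st=robot.get_state();print(R.from_rotvec(st['tcp_rot']).as_matrix().round(3))
E
```

```text
[ 0.58878323 -0.0542045  -0.1401149   0.35543855  0.00230028] [ 0.  -0.7  0.7  0.  -0.3  0.5 -0.5  1.3  0.1 -1.  -0.  -0.3  0.  -0. ]
edge [[ 0.6179 -0.0626  0.2542]
 [ 0.6204 -0.0449  0.2476]
 [ 0.6185 -0.0584  0.18  ]
 [ 0.52   -0.1836  0.2445]
 [ 0.5295 -0.1165  0.2445]
 [ 0.579  -0.1235  0.2005]]
[[ 0.921  0.39  -0.   ]
 [ 0.39  -0.921  0.001]
 [ 0.    -0.001 -1.   ]]
```

```bash
cat >> h.py <<'E'
def go(robot,pts):
    s=robot.get_state();v=np.load("fit.npy");M=R.from_rotvec(s["tcp_rot"]).as_matrix()
    print("t",round(s["time"],2),"yaw err(turn)",round(np.arctan2(M[1,0],M[0,0])-v[2],4),"F",s["ft_force"].round(1))
    tk=s["position"]-[v[0],v[1],0];c,q=np.cos(v[2]),np.sin(v[2])
    print("tank pos now",[round(x,4) for x in(c*tk[0]+q*tk[1],-q*tk[0]+c*tk[1],tk[2])])
    for p in pts: print(p,((T2w(*v[:3],[p])[0]-s["position"])@M).round(4))
E
python3 - <<'E'
from cell import robot
from h import *
go(robot,[(.04,.02,.37)])
E
```

```text
t 0.15 yaw err(turn) 0.5409 F [ 0.6  0.4 -0.3]
tank pos now [np.float64(-0.3204), np.float64(-0.4783), np.float64(0.2527)]
(0.04, 0.02, 0.37) [ 0.5655 -0.2418 -0.117 ]
```

Call:
send_rows:
  slide:
    - [0, 0, -0.04]
    - [0, 0, -0.08]
    - [0.02, -0.01, -0.117]
    - [0.06, -0.026, -0.117]
    - [0.11, -0.047, -0.117]
    - [0.16, -0.068, -0.117]
    - [0.21, -0.09, -0.117]
    - [0.26, -0.111, -0.117]
    - [0.31, -0.133, -0.117]
    - [0.36, -0.154, -0.117]
    - [0.41, -0.175, -0.117]
    - [0.46, -0.197, -0.117]
    - [0.51, -0.218, -0.117]
    - [0.545, -0.233, -0.117]
    - [0.565, -0.242, -0.117]
    - [0.565, -0.242, -0.117]
    - [0.565, -0.242, -0.117]
  turn: [0, 0, 0.05, 0.1, 0.15, 0.2, 0.25, 0.3, 0.35, 0.4, 0.45, 0.5, 0.541, 0.541, 0.541, 0.541, 0.541]
  claw: 0

```text
time: 2.28
position: [0.628, -0.0615, 0.3702]
tcp_rot: [-3.121, 0.162, -0.0]
ft_force: [1.0, -0.1, 0.1]
width: 0.0002
finger_force: 0.0
```

```bash
python3 - <<'E'
from cell import robot
from h import *
import cv2
go(robot,[(.04,.02,.29),(.04,.02,.21)])
print(robot.get_state()["width"])
r=robot.read_camera("wrist");cv2.imwrite("pics/w1.png",r["color"][:,:,::-1])
v=np.load("fit.npy");print(proj(r,T2w(*v[:3],[lid(.148,-.019,v[3]),lid(-.148,-.019,v[3]),[-.05,-.14+v[4],.2445],[-.15,-.2,.18]])).round(0))
E
```

```text
t 2.27 yaw err(turn) 0.0364 F [ 1.  -0.1  0.1]
tank pos now [np.float64(0.0398), np.float64(-0.0018), np.float64(0.3702)]
(0.04, 0.02, 0.29) [ 0.001  -0.0205  0.0806]
(0.04, 0.02, 0.21) [ 0.0011 -0.0192  0.1605]
0.00019729242267841772
[[331.  61.]
 [317. 384.]
 [464. 301.]
 [478. 340.]]
```

View pics/w1.png

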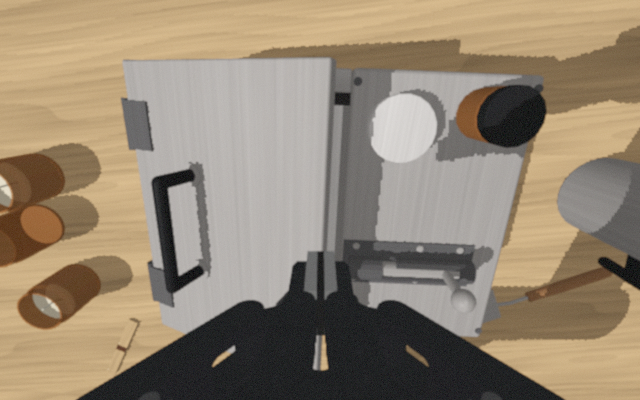

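The wrist picture agrees with the fit: lid corner at (331,61), knob at (464,301). The arm was still settling.

Call:
send_rows:
  slide:
    - [0, 0, 0]
    - [0, 0, 0]
  turn: [0, 0]

```text
time: 2.58
position: [0.628, -0.0616, 0.3708]
tcp_rot: [-3.121, 0.162, -0.002]
ft_force: [-0.5, 0.3, 0.5]
width: -0.0
finger_force: 0.0
```

```bash
python3 - <<'E'
from cell import robot
from h import *
go(robot,[(.04,.02,.29),(.04,.02,.21)])
E
```

```text
t 2.58 yaw err(turn) 0.0362 F [-0.5  0.3  0.5]
tank pos now [np.float64(0.0398), np.float64(-0.0018), np.float64(0.3708)]
(0.04, 0.02, 0.29) [ 0.0009 -0.0205  0.0811]
(0.04, 0.02, 0.21) [ 0.0009 -0.0192  0.1611]
```

Call:
send_rows:
  slide:
    - [0, -0.02, 0.03]
    - [0.001, -0.02, 0.07]
    - [0.001, -0.02, 0.09]
    - [0.001, -0.02, 0.1]
    - [0.001, -0.02, 0.107]
    - [0.001, -0.02, 0.114]
    - [0.001, -0.02, 0.121]
    - [0.001, -0.02, 0.128]
    - [0.001, -0.02, 0.135]
    - [0.001, -0.02, 0.142]
    - [0.001, -0.02, 0.149]
    - [0.001, -0.02, 0.154]
    - [0.001, -0.02, 0.154]
  turn: [0.036, 0.036, 0.036, 0.036, 0.036, 0.036, 0.036, 0.036, 0.036, 0.036, 0.036, 0.036, 0.036]

```text
time: 4.2
position: [0.6294, -0.058, 0.2158]
tcp_rot: [-3.105, 0.163, 0.001]
ft_force: [-0.1, 0.2, -0.4]
width: -0.0003
finger_force: 0.0
```

```bash
python3 - <<'E'
from cell import robot
from h import *
import cv2
go(robot,[(.04,.02,.21)]);print(robot.get_state()["joint_pos"].round(3),robot.get_state()["ft_force"])
r=robot.read_camera("scene");cv2.imwrite("pics/s2.png",cv2.resize(r["color"][140:300,200:400,::-1],None,fx=4,fy=3.75)[:600])
E
```

```text
t 4.2 yaw err(turn) 0.0352 F [-0.1  0.2 -0.4]
tank pos now [np.float64(0.0407), np.float64(0.0019), np.float64(0.2158)]
(0.04, 0.02, 0.21) [-0.     -0.0179  0.0064]
[-0.106  0.335  0.143  1.381  0.032  3.141] [-0.10198115  0.17749998 -0.40654541]
```

View pics/s2.png

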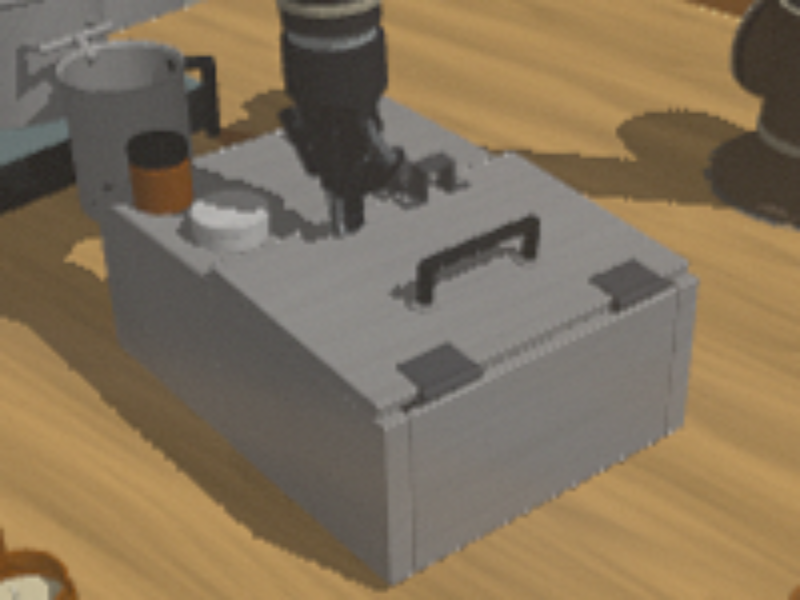

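The lid is nearly down, but joint 6 is at its limit. I'll lift a little and turn back a quarter turn.

Call:
send_rows:
  slide:
    - [0, 0, -0.01]
    - [0, 0, -0.015]
    - [0, -0.003, -0.015]
    - [0, -0.006, -0.015]
    - [0, -0.009, -0.015]
    - [0, -0.012, -0.015]
    - [0, -0.015, -0.015]
    - [0, -0.018, -0.015]
    - [0, -0.018, -0.015]
    - [0, -0.018, -0.015]
    - [0, -0.018, -0.015]
    - [0, -0.018, -0.015]
  turn: [-0.17, -0.34, -0.51, -0.68, -0.85, -1.02, -1.19, -1.36, -1.5, -1.536, -1.536, -1.536]

```text
time: 5.75
position: [0.6315, -0.0408, 0.2322]
tcp_rot: [-2.356, -2.045, -0.035]
ft_force: [-0.2, -0.8, -0.9]
width: 0.0001
finger_force: 0.0
```

```bash
python3 - <<'E'
from cell import robot
from h import *
go(robot,[(.04,.02,.202)]);s=robot.get_state();print(s["joint_pos"].round(3),R.from_rotvec(s["tcp_rot"]).as_matrix().round(3).tolist())
E
```

```text
t 5.75 yaw err(turn) 1.5698 F [-0.2 -0.8 -0.9]
tank pos now [np.float64(0.0404), np.float64(0.0192), np.float64(0.2322)]
(0.04, 0.02, 0.202) [-0.0001 -0.0004  0.0302]
[-0.078  0.335  0.179  1.415  0.031  1.634] [[0.141, 0.99, 0.002], [0.99, -0.141, 0.031], [0.031, -0.002, -1.0]]
```

Call:
send_rows:
  slide:
    - [0, 0, 0.012]
    - [0, 0, 0.018]
    - [0, 0, 0.022]
    - [0, 0, 0.026]
    - [0, 0, 0.029]
    - [0, 0, 0.03]
    - [0, 0, 0.031]
    - [0, 0, 0.031]
  turn: [0, 0, 0, 0, 0, 0, 0, 0]

```text
time: 6.75
position: [0.6316, -0.0401, 0.2021]
tcp_rot: [-2.355, -2.047, -0.035]
ft_force: [-1.9, -1.8, 4.9]
width: 0.0
finger_force: 3.0
```

Call:
send_rows:
  slide:
    - [0, 0, 0.001]
    - [0, 0, 0.002]
    - [0, 0, 0.002]
  turn: [0, 0, 0]

```text
time: 7.12
position: [0.6316, -0.0401, 0.202]
tcp_rot: [-2.356, -2.048, -0.037]
ft_force: [-5.3, -1.1, 13.5]
width: -0.0001
finger_force: 7.3
```

The lid is against its stop: 13.5 N with no further travel. Next I'll go over behind the knob and look.

```bash
python3 - <<'E'
from cell import robot
from h import *
go(robot,[(.04,.02,.32),(-.05,-.19,.32),(-.05,-.19,.247)])
E
```

```text
t 7.12 yaw err(turn) 1.571 F [-5.3 -1.1 13.5]
tank pos now [np.float64(0.0405), np.float64(0.02), np.float64(0.202)]
(0.04, 0.02, 0.32) [ 0.0037 -0.0003 -0.1179]
(-0.05, -0.19, 0.32) [-0.2062 -0.0904 -0.1245]
(-0.05, -0.19, 0.247) [-0.2085 -0.0904 -0.0515]
```

Call:
send_rows:
  slide:
    - [0.001, 0, -0.03]
    - [0.003, 0, -0.07]
    - [0.0, 0, -0.115]
    - [-0.04, -0.018, -0.12]
    - [-0.08, -0.036, -0.121]
    - [-0.12, -0.054, -0.122]
    - [-0.16, -0.072, -0.123]
    - [-0.195, -0.088, -0.124]
    - [-0.206, -0.09, -0.124]
    - [-0.206, -0.09, -0.124]
    - [-0.206, -0.09, -0.124]
  turn: [0, 0, 0, 0, 0, 0, 0, 0, 0, 0, 0]

```text
time: 8.5
position: [0.5142, -0.2342, 0.3167]
tcp_rot: [-2.353, -2.047, -0.035]
ft_force: [0.2, 1.1, -0.3]
width: -0.0004
finger_force: 0.0
```

```bash
python3 - <<'E'
from cell import robot
from h import *
import cv2
go(robot,[(-.05,-.19,.247),(-.05,-.092,.247)])
r=robot.read_camera("top");a=r["color"][110:255,245:415,::-1];cv2.imwrite("pics/t3.png",cv2.resize(a,None,fx=4,fy=4,interpolation=cv2.INTER_CUBIC))
E
```

```text
t 8.5 yaw err(turn) 1.5722 F [ 0.2  1.1 -0.3]
tank pos now [np.float64(-0.0488), np.float64(-0.1886), np.float64(0.3167)]
(-0.05, -0.19, 0.247) [-0.0036 -0.0011  0.0696]
(-0.05, -0.092, 0.247) [ 0.0944 -0.0009  0.0727]
```

View pics/t3.png

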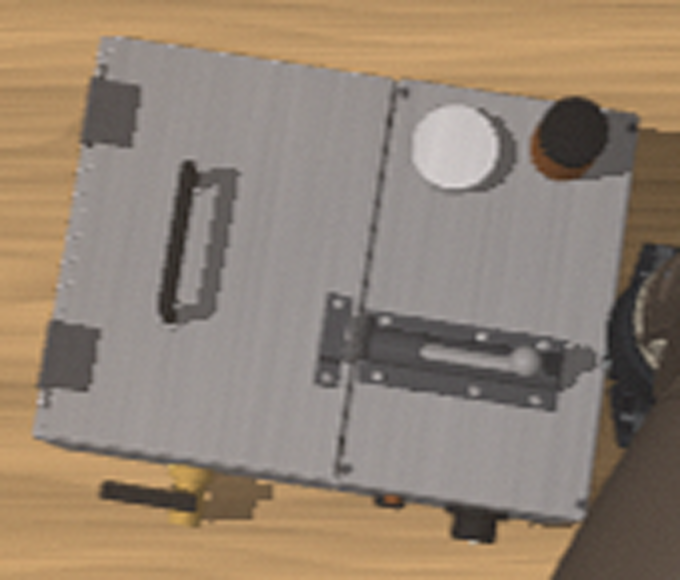

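The lid lies flush on the tank, and the knob at crop (527,360) is in front of the fingers. I'll lower the hand and push the bolt.

Call:
send_rows:
  slide:
    - [-0.003, -0.001, 0.035]
    - [-0.003, -0.001, 0.065]
    - [-0.003, -0.001, 0.07]
    - [0.01, -0.001, 0.07]
    - [0.02, -0.001, 0.07]
    - [0.03, -0.001, 0.071]
    - [0.04, -0.001, 0.071]
    - [0.05, -0.001, 0.071]
    - [0.06, -0.001, 0.072]
    - [0.07, -0.001, 0.072]
    - [0.078, -0.001, 0.072]
    - [0.084, -0.001, 0.072]
    - [0.088, -0.001, 0.072]
    - [0.088, -0.001, 0.072]
  turn: [0, 0, 0, 0, 0, 0, 0, 0, 0, 0, 0, 0, 0, 0]

```text
time: 10.3
position: [0.5247, -0.145, 0.2474]
tcp_rot: [-2.353, -2.046, -0.035]
ft_force: [-0.7, -0.6, -0.5]
width: -0.0001
finger_force: 0.4
```

```bash
python3 - <<'E'
from cell import robot
from h import *
go(robot,[(-.05,-.092,.247)])
E
```

```text
t 10.3 yaw err(turn) 1.5716 F [-0.7 -0.6 -0.5]
tank pos now [np.float64(-0.0508), np.float64(-0.0988), np.float64(0.2474)]
(-0.05, -0.092, 0.247) [0.0068 0.0008 0.0006]
```

Call:
send_rows:
  slide:
    - [0.003, 0, 0]
    - [0.005, 0, 0]
    - [0.007, 0, 0]
    - [0.009, 0, 0]
    - [0.01, 0, 0]
    - [0.01, 0, 0]
  turn: [0, 0, 0, 0, 0, 0]

```text
time: 11.05
position: [0.5256, -0.139, 0.2478]
tcp_rot: [-2.36, -2.047, -0.024]
ft_force: [-1.5, -16.5, -3.6]
width: -0.0003
finger_force: 8.4
```

Bolt home: it stopped at 16.5 N with the hand at tank y ≈ -93 mm, against -92 mm predicted. Next I'll go round to the -x side.

```bash
python3 - <<'E'
from cell import robot
from h import *
go(robot,[(-.05,-.115,.247),(-.1,-.115,.247),(-.1,-.07,.247),(-.075,-.07,.247),(-.06,-.07,.243),(-.045,-.07,.240),(-.034,-.07,.238)])
E
```

```text
t 11.05 yaw err(turn) 1.5688 F [ -1.5 -16.5  -3.6]
tank pos now [np.float64(-0.0507), np.float64(-0.0928), np.float64(0.2478)]
(-0.05, -0.115, 0.247) [-0.0222  0.0008  0.0003]
(-0.1, -0.115, 0.247) [-0.0223 -0.0492  0.0004]
(-0.1, -0.07, 0.247) [ 0.0227 -0.0493  0.0015]
(-0.075, -0.07, 0.247) [ 0.0228 -0.0243  0.0014]
(-0.06, -0.07, 0.243) [ 0.0227 -0.0093  0.0053]
(-0.045, -0.07, 0.24) [0.0227 0.0057 0.0083]
(-0.034, -0.07, 0.238) [0.0226 0.0167 0.0103]
```

Call:
send_rows:
  slide:
    - [-0.015, 0, 0]
    - [-0.026, 0, 0]
    - [-0.026, -0.025, 0]
    - [-0.026, -0.05, 0]
    - [-0.01, -0.05, 0]
    - [0.01, -0.05, 0.001]
    - [0.019, -0.05, 0.001]
    - [0.019, -0.04, 0.001]
    - [0.019, -0.024, 0.001]
    - [0.019, -0.016, 0.003]
    - [0.019, -0.009, 0.005]
    - [0.019, -0.002, 0.007]
    - [0.019, 0.006, 0.008]
    - [0.019, 0.012, 0.009]
    - [0.019, 0.017, 0.01]
    - [0.019, 0.017, 0.01]
  turn: [0, 0, 0, 0, 0, 0, 0, 0, 0, 0, 0, 0, 0, 0, 0, 0]

```text
time: 13.05
position: [0.5464, -0.119, 0.2385]
tcp_rot: [-2.355, -2.047, -0.035]
ft_force: [-0.0, -0.7, 0.4]
width: 0.0001
finger_force: 0.0
```

```bash
python3 - <<'E'
from cell import robot
from h import *
import cv2
go(robot,[(-.034,-.07,.238)])
r=robot.read_camera("wrist");cv2.imwrite("pics/w4.png",r["color"][:,:,::-1])
E
```

```text
t 13.05 yaw err(turn) 1.5712 F [-0.  -0.7  0.4]
tank pos now [np.float64(-0.0329), np.float64(-0.0701), np.float64(0.2385)]
(-0.034, -0.07, 0.238) [ 0.0001 -0.0011  0.0005]
```

View pics/w4.png

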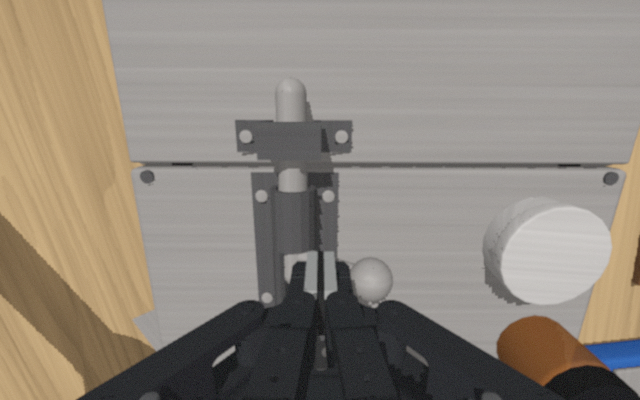

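The bolt rod passes through the keeper (290,100), and the ball (370,280) has gone over towards +x. I'll press it down from above.

```bash
python3 - <<'E'
from cell import robot
from h import *
go(robot,[(-.043,-.07,.245),(-.043,-.07,.275),(.006,-.07,.275),(.006,-.07,.25),(.006,-.07,.2335)])
E
```

```text
t 13.1 yaw err(turn) 1.5711 F [-0.1  1.2  0.1]
tank pos now [np.float64(-0.033), np.float64(-0.0701), np.float64(0.2387)]
(-0.043, -0.07, 0.245) [ 0.0003 -0.01   -0.0063]
(-0.043, -0.07, 0.275) [ 0.0012 -0.01   -0.0363]
(0.006, -0.07, 0.275) [ 0.0012  0.039  -0.0364]
(0.006, -0.07, 0.25) [ 0.0004  0.039  -0.0114]
(0.006, -0.07, 0.2335) [-0.0001  0.039   0.0051]
```

Call:
send_rows:
  slide:
    - [0, -0.01, -0.006]
    - [0.001, -0.01, -0.025]
    - [0.001, -0.01, -0.037]
    - [0.001, 0.01, -0.037]
    - [0.001, 0.03, -0.037]
    - [0.001, 0.039, -0.037]
    - [0.001, 0.039, -0.022]
    - [0, 0.039, -0.012]
    - [0, 0.039, -0.006]
    - [0, 0.039, 0]
    - [0, 0.039, 0.004]
    - [0, 0.039, 0.006]
    - [0, 0.039, 0.007]
    - [0, 0.039, 0.007]
  turn: [0, 0, 0, 0, 0, 0, 0, 0, 0, 0, 0, 0, 0, 0]

```text
time: 14.85
position: [0.5907, -0.1252, 0.2351]
tcp_rot: [-2.364, -2.056, -0.052]
ft_force: [19.8, -3.8, 7.5]
width: -0.0003
finger_force: 9.6
```

Call:
send_rows:
  slide:
    - [0, 0, -0.01]
    - [0, 0, -0.04]
    - [0, 0, -0.07]
    - [-0.04, -0.02, -0.1]
    - [-0.08, -0.04, -0.12]
    - [-0.12, -0.06, -0.12]
    - [-0.12, -0.06, -0.12]
  turn: [0, 0, 0, 0, 0, 0, 0]

```text
time: 15.72
position: [0.5059, -0.24, 0.3477]
tcp_rot: [-2.358, -2.041, -0.034]
ft_force: [0.1, 0.2, -0.1]
width: 0.0001
finger_force: 0.0
```

```bash
python3 - <<'E'
from cell import robot
from h import *
import cv2
v=np.load("fit.npy")
go(robot,[(.0,-.07,.275)])
P=[[-.05+.05*np.sin(t),-.07,.1945+.05*np.cos(t)] for t in(.8,1.1,1.3,1.45)]
out=[]
for n in("wrist","top"):
    r=robot.read_camera(n);q=proj(r,T2w(*v[:3],P));print(n,q.round(1).tolist())
    x,y=np.clip(q[2].astype(int),[60,50],[580,350]);c=r["color"][y-50:y+50,x-60:x+60,::-1];print(x-60,y-50)
    out.append(cv2.resize(c,None,fx=5,fy=5,interpolation=cv2.INTER_CUBIC)[:,:400] if 0 else cv2.resize(c,(400,333),interpolation=cv2.INTER_CUBIC))
cv2.imwrite("pics/k5.png",np.hstack(out))
E
```

```text
t 15.72 yaw err(turn) 1.567 F [ 0.1  0.2 -0.1]
tank pos now [np.float64(-0.0561), np.float64(-0.1956), np.float64(0.3477)]
(0.0, -0.07, 0.275) [0.1235 0.0558 0.0764]
wrist [[379.6, 38.5], [388.4, 42.1], [390.6, 44.6], [390.5, 46.5]]
330 0
top [[353.2, 183.6], [353.2, 181.2], [353.1, 180.5], [353.0, 180.4]]
293 130
```

View pics/k5.png

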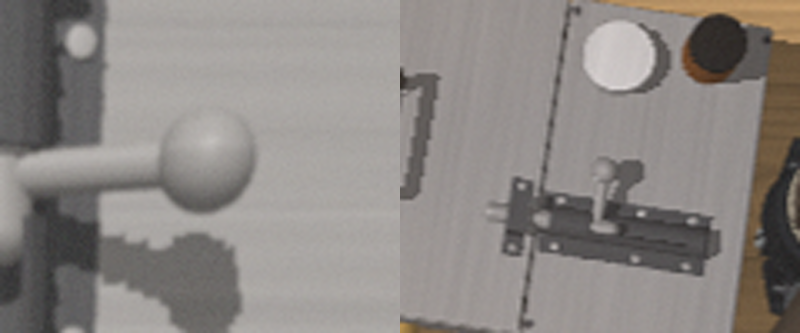

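In the wrist view the knob is at about (392,48), near the lying-down position. I'll press straight down once more to be sure it is on the stop.

Call:
send_rows:
  slide:
    - [0.04, 0.02, 0.01]
    - [0.08, 0.04, 0.03]
    - [0.115, 0.056, 0.06]
    - [0.123, 0.06, 0.076]
    - [0.123, 0.06, 0.1]
    - [0.122, 0.06, 0.11]
    - [0.122, 0.06, 0.115]
    - [0.122, 0.06, 0.118]
    - [0.122, 0.06, 0.12]
    - [0.122, 0.06, 0.122]
    - [0.122, 0.06, 0.123]
    - [0.122, 0.06, 0.123]
  turn: [0, 0, 0, 0, 0, 0, 0, 0, 0, 0, 0, 0]

```text
time: 17.32
position: [0.5853, -0.1226, 0.2322]
tcp_rot: [-2.358, -2.049, -0.039]
ft_force: [-2.1, -0.2, 14.6]
width: 0.0
finger_force: 7.5
```

```bash
python3 - <<'E'
from cell import robot
from h import *
go(robot,[(.0,-.07,.2335)]);s=robot.get_state();print(R.from_rotvec(s["tcp_rot"]).as_matrix()[:,2])
E
```

```text
t 17.32 yaw err(turn) 1.5707 F [-2.1 -0.2 14.6]
tank pos now [np.float64(0.0061), np.float64(-0.0682), np.float64(0.2322)]
(0.0, -0.07, 0.2335) [-0.0017 -0.0061 -0.0014]
[ 0.00711846  0.02958585 -0.9995369 ]
```

The tip is at about 210 mm with 14.6 N and no movement, so the knob is on its stop. I'll retreat and check.

Call:
send_rows:
  slide:
    - [0, 0, -0.02]
    - [0, 0, -0.06]
    - [-0.02, 0, -0.1]
    - [-0.07, -0.03, -0.13]
    - [-0.12, -0.06, -0.15]
    - [-0.17, -0.09, -0.15]
    - [-0.22, -0.12, -0.15]
    - [-0.22, -0.12, -0.15]
    - [-0.22, -0.12, -0.15]
  turn: [0, 0, 0, 0, 0, 0, 0, 0, 0]

```text
time: 18.45
position: [0.4347, -0.3279, 0.3721]
tcp_rot: [-2.355, -2.045, -0.035]
ft_force: [-0.4, -0.1, -0.5]
width: 0.0002
finger_force: 0.0
```

```bash
python3 - <<'E'
from cell import robot
import cv2
r=robot.read_camera("top");cv2.imwrite("pics/f.png",cv2.resize(r["color"][110:255,245:415,::-1],None,fx=4,fy=4,interpolation=cv2.INTER_CUBIC))
E
```

```text
(no output)
```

View pics/f.png

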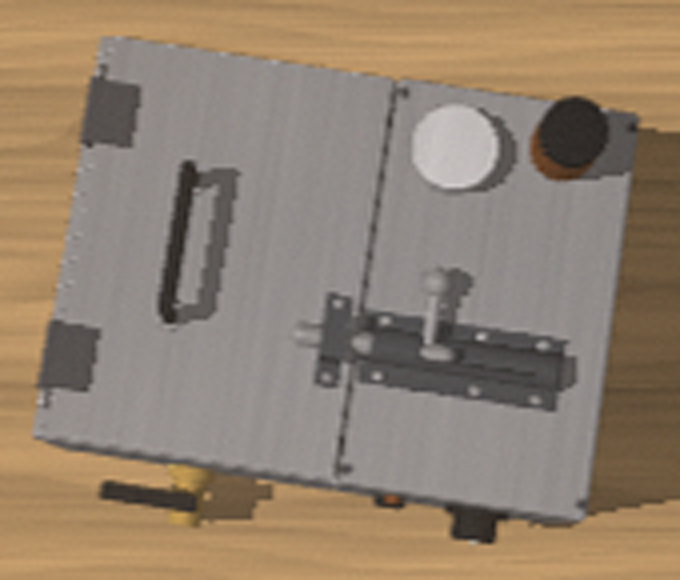

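The lid is shut, the rod is through the keeper at (310,335), and the knob is down at (437,280) with its shadow closer than before. The tin and jar haven't moved.

```bash
python3 -c "
from cell import robot
print(robot.hand_in())"
```

```text
the job is handed in; nothing more can be done
None
```

The lid is shut, the bolt is fully home in the keeper, the knob is pressed down to its stop in the notch, and the hand is clear; the job is handed in at about 18.5 s, with joint 6 having touched its range limit (3.141 rad read against ±3.14) while I pressed the lid.

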